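# Load the tacking fixture and hold the work clamped

### The arm

A 6-joint arm with a two-finger parallel gripper is mounted at the origin on the work surface. World frame = base frame: x ahead of the robot, y to its left, z up, the work surface at z = 0. Lengths are in m, angles in rad, forces in N, time in s.
With the tool pointing down it reaches from about 0.3 to 0.875 m from the base axis. Payload 6.4 kg.
Tool frame: the origin (TCP) lies on the centre line of the jaws, within the pads' length; the fingertips stand 11 mm ahead of it and the grasp point (between the pads) lies 8 mm behind it; z points along the fingers, y is the direction in which the jaws open and shut (so a half turn about z gives the same grasp; the last joint's range is limited). The gripper opens to 88 mm and grips with 3 to 60 N. Pads are 18 mm wide; open, the fingers measure 123 mm over their backs; the gripper's body (75 mm by 187 mm) begins 45 mm behind the grasp point.
Start: joints at [1.088, 0.181, 1.607, -0, 1.354, -0.206], TCP at [0.157, 0.553, 0.25] pointing down, gripper open.
Joint ranges: [-2.99, 2.99], [-0.89, 2.07], [0.3, 2.58], [-1.14, 4.28], [0, 2.63], [-3.12, 3.12]. Speed limits (rad/s): [2.57, 2.57, 3.01, 3.14, 3.14, 3.14].

### API

Orientations are given as a rotation vector (axis times angle).
In Python, from station import robot, get_image, camera_info gives the robot as it stands. The module is installed in compiled form; this text tells all that it offers.
- The arm moves only by the tool drive_tool, never from a script. Its argument "steps" is a list of rows, each an object of numbers: "tx", "ty", "tz": the shift along the tool's x, y, z in m; "wx", "wy", "wz": the turn, a rotation vector about the tool's x, y, z in rad; "hand": the opening, from 0 (shut) to 1 (fully open). A call has 1 to 12 rows; each row is the pose to reach, as a shift and turn from the pose commanded when the call began, along the tool's axes at that moment; what a row does not reach only later rows make up. A row lasts 1/12 s, in which the tool goes at most 41.7 mm and 7.16 degrees, less where a joint would pass 70% of its speed; a pose out of reach is approached as far as the arm can. A call with a gripper value outside its range is refused whole. The fingers move at their own pace and stop on an object; the grip force is fixed at half the most. Time passes only in rows, so rows that repeat a pose let the fingers close. It gives the time, the measured TCP pose, the force and the opening at its end, in the units of the state.
- robot.state(): the state, without advancing time (a new reading comes with each control period).
- get_image(name): name is "scene" or "top" or "wrist"; returns (picture, depth): 384x512x3 uint8, red, green, blue; 384x512 float32, m along the optical axis (not along the pixel's ray), 0 where there is no reading.
- camera_info(name): a dict with "fovy" (degrees; the focal length in pixels is half the picture's height over the tangent of half this angle, whatever the lens; pixels are square), "cx", "cy" (the principal point, pixels), "R" (3x3) and "t" (3): a world point X has camera coordinates R X + t. Camera axes: x right, y down, z forward; pixel columns grow to the right and rows downward; lengths in m; the calibration is good to about 2 mm. A picture is of the moment at which its call begins: read the wrist's pose just before it. camera_info takes no time and is no camera call; for the wrist camera it gives the pose at the moment of the call.
- robot.hand_in(): hands the job in, once; it reports no verdict.
The state is a dict: "clock": time; "joints": joint angles; "qvel": joint speeds; "joint_torque": joint torques, N m; "position": TCP position; "tcp_rot": TCP orientation; "wrist_force": force on the tool from outside, world axes, zero at the start; "wrist_torque": the same for the moment, N m; "finger_gap": finger opening in m.
Only numpy, scipy, OpenCV 4.12 (cv2) and the standard library are available. Lean on these libraries where they do the work, as an engineer would, in place of code of your own. Each camera call takes 0.05 s, during which the arm holds its last target. There are 200 camera calls.

### The job

Slide the carrier tray, with the flange plate and the collar standing on it, into the slotted rails of the tacking fixture until it is fully home against the back stop, without toppling the collar. Then press the fixture's spring-loaded palm cap straight down by 20 mm of its 35 mm travel (its top is then level with the top of the small gauge post beside it) so that the foot clamps the collar, never driving it to the bottom, and finish while still holding it there: do not let go. Leave the other things on the bench alone.

Things in the scene. Friction and masses are not known exactly. Their poses are not given: they have to be found in the camera images.
- fixture: Bolted-down C-frame fixture. Origin on the bench surface under the plunger axis; own +x is the way the tray slides in (mouth at -x, sideways on the bench), +z up. Dark side rails run x = -65 to 65 mm, inner faces y = +-52; lips over them reach in to y = +-43, leaving a slot 10 mm high over the bench, lips' top at 16. Column at x = 78 to 118, 50 wide, 135 high.
- slot_mouth (a point): Centre of the entry between the rails, on the bench, at fixture x = -65 mm. In front of it low flared guides (16 mm high) widen the entry from +-52 mm here to about +-68 mm at fixture x = -106 mm.
- back_stop (a point): Centre of the back stop's face, at fixture x = 60 mm, on the bench: the tray's leading edge (60 mm ahead of the tray's origin) touches it when home.
- gauge_top (a point): Top of the small steel gauge post, 10 x 24 mm, at fixture x = 45 mm, 180 mm above the bench. It stands on the beam: 40 mm wide, 105 to 135 mm above the bench, reaching from the column to fixture x = -25 mm over the rails, with the plunger's guide bush (38 mm diameter, top at 145 mm).
- palm_cap: Round black palm cap on top of the sprung plunger, 48 mm in diameter, 14 mm thick; origin at the centre of its underside, 186 mm above the bench at rest. It moves straight up and down on the fixture's origin axis, and can swivel about it, which does not matter.
- cap_top (a point): Centre of the cap's upper face: 200 mm above the bench at rest, 180 mm when pressed 20 mm.
- plunger (a joint): Downward travel of cap and plunger in m: 0 = up at rest, 0.020 = wanted, 0.035 = bottom. The return spring takes about 3.5 N to start, plus 250 N/m; once the foot meets the collar (at about 0.012) its spring adds 3.5 N and 500 N/m: about 16 N in all at 0.020. It springs back when released.
- foot: Flat round steel foot under the plunger, 52 mm in diameter, 8 mm thick, sprung on the plunger; origin at the centre of its underside, 56 mm above the bench at rest. It comes down with the cap and stops on the collar's top, then its spring is squeezed.
- tray: Flat aluminium carrier tray loose on the bench, 120 mm (x) by 100 mm (y), 6 mm thick; origin at the centre of its underside. Home, its origin meets the fixture's and its axes are parallel to the fixture's (+x leads into the rails). Low 5 mm strips form a nest for the flange plate. About 0.3 kg, 0.65 kg loaded. Slides over the bench.
- flange: Loose square steel flange plate 60 x 60 x 8 mm lying in the tray's nest with 2 mm play; origin at the centre of its underside.
- collar: Loose steel pipe collar, 48 mm outside diameter, 38 mm inside, 30 mm high, standing on the flange plate near the tray's centre; its top is 44 mm above the bench; origin at the centre of its underside.
- hammer: Bystander: a hammer lying on the bench beyond the work; leave alone.
- tin: Bystander: steel tin, 70 mm diameter, 75 mm high; origin under its centre; leave alone.
- pipe_offcut: Bystander: short copper pipe offcut, 64 mm diameter, 45 mm high, standing on the bench nearer the robot; leave alone.
- rods: Bystander: wooden block with five thin bare metal rods, 300 mm long, to the robot's left of the work; leave alone.
- fin_top (a point): Top centre of the tray's upright grip fin, 56 mm above the bench, at tray x = -105 mm: fin 40 mm long in x (-125 to -85), 12 mm thick in y, on a neck 30 mm wide, 6 mm thick. Pinch it across y from above.
Things that resemble listed ones, but are neither listed nor needed, are in the scene too. Leave any brown or green look-alike of the flange alone.

How it is judged:
By the outcome, as a careful person would: the job done as asked, in the order asked, and still so for the second after the job is handed in, while the arm keeps its last pose, push and grip.
It also fails if it takes over 61 s, if anything falls off the work surface, if the arm or the gripper's body presses on something with over 40 N, if the wrist force passes 120 N, or if a joint passes its speed limit or range.

## Working session

There is one attempt and no reset: what is moved stays moved. The work goes in short steps, Python scripts to look and compute and a tool call to move; the robot and the scene stay as the last step left them, time stands still between calls to the robot, and variables do not carry over. Pictures are saved under pics/ and viewed, about 8 in all and at most 12, crops included, and the job is handed in when it is done.

Besides the shell and the picture viewer there is one more tool, called after "Request:" as name(argument=value, ...), one argument or row to a line, values as JSON. drive_tool: Moves the arm, as the interface text tells. Its arguments: {"type":"object","properties":{"steps":{"type":"array","items":{"type":"object","properties":{"tx":{"type":"number"},"ty":{"type":"number"},"tz":{"type":"number"},"wx":{"type":"number"},"wy":{"type":"number"},"wz":{"type":"number"},"hand":{"type":"number"}}}}},"required":["steps"]}

```bash
mkdir -p pics; cat > h.py <<'E'
import numpy as np, cv2
from station import robot, get_image, camera_info
def K(n):
    c=camera_info(n); f=192/np.tan(np.radians(c['fovy'])/2); return f,c['cx'],c['cy'],np.array(c['R']),np.array(c['t'])
def ray(n,u,v,z,k=None):
    f,cx,cy,R,t=k or K(n); d=R.T@np.array([(u-cx)/f,(v-cy)/f,1]); o=-R.T@t
    return o+d*(z-o[2])/d[2]
def proj(n,X,k=None):
    f,cx,cy,R,t=k or K(n); c=R@np.array(X)+t; return f*c[0]/c[2]+cx, f*c[1]/c[2]+cy
def cloud(n,dep,k=None):
    f,cx,cy,R,t=k or K(n); v,u=np.mgrid[:384,:512]
    P=np.stack([(u-cx)/f*dep,(v-cy)/f*dep,dep],-1); return (P-t)@R
def shot(n,name):
    k=K(n); im,d=get_image(n); cv2.imwrite(f'pics/{name}.png',im[:,:,::-1]); np.savez(f'pics/{name}.npz',im=im,d=d); return im,d,k
E
python3 - <<'E'
from h import *
print(robot.state())
for n in('scene','top'):
    im,d,k=shot(n,n+'0'); print(n,k[0],k[1:3],-k[3].T@k[4], (d>0).mean())
a=cv2.imread('pics/scene0.png');b=cv2.imread('pics/top0.png')
cv2.imwrite('pics/both.png',np.vstack([a,b])[:, :]) 
E
```

```text
{'clock': 0.0, 'joints': array([ 1.08769330e+00,  1.81524482e-01,  1.60800677e+00, -2.90333577e-05,
        1.35378690e+00, -2.06287869e-01]), 'qvel': array([ 1.59983970e-04,  1.34847030e-03, -8.79533656e-04, -7.35642976e-05,
        8.19219542e-04,  1.02938387e-03]), 'joint_torque': array([ 1.04185725e-03, -4.33851171e+01, -3.41856587e+01,  7.03400513e-02,
        3.84185161e-02, -1.84682167e-04]), 'position': array([0.15688311, 0.55264657, 0.24882003]), 'tcp_rot': array([-4.33346606e-01, -3.11099871e+00,  2.56556716e-03]), 'wrist_force': array([-0.04064752,  0.25499281,  0.06649692]), 'wrist_torque': array([ 0.03745414, -0.01204477, -0.01082072]), 'finger_gap': 0.08798700041201371}
scene 367.13562789707976 (252.61303738579946, 191.71331041508833) [ 0.94919249 -0.6114934   0.68390494] 0.995849609375
top 353.9815253848672 (257.3994352322102, 195.06325045615102) [0.45350728 0.06886882 1.10889377] 0.996124267578125
```

View pics/top0.png

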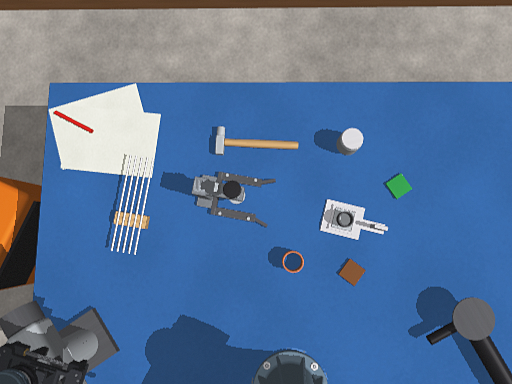

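View pics/scene0.png

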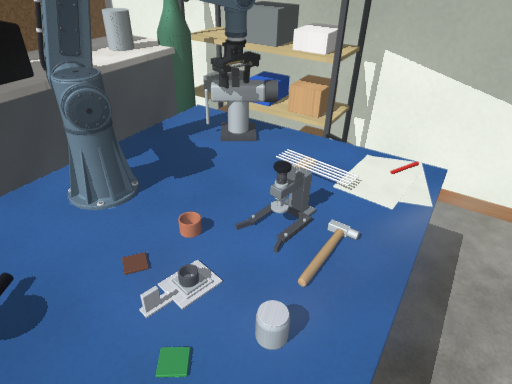

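Top view: tray at about (343,220) with its fin at (375,227), fixture with cap at (232,189) and its mouth towards the tray (to the right, about world -y). Now I'll measure them.

```bash
python3 - <<'E'
from h import *
z=np.load('pics/top0.npz'); im,d=z['im'],z['d']; P=cloud('top',d); k=K('top')
g=cv2.cvtColor(im,cv2.COLOR_RGB2HSV)
v,u=np.mgrid[:384,:512]
def box(a,b,c,e): return (u>=a)&(u<b)&(v>=c)&(v<e)
F=box(185,285,160,235); T=box(315,395,190,245)
blue=(g[...,1]>120)&(g[...,0]>95)&(g[...,0]<130)
Z=P[...,2]; print('bench z',np.median(Z[T&blue]))
for n,lo,hi in(('cap',.19,.215),('gauge',.172,.186),('beam',.125,.14)):
    m=F&(Z>lo)&(Z<hi); print(n,m.sum(),P[m].mean(0))
    c=P[m][:,:2]; print('  rect',cv2.minAreaRect((c*1000).astype(np.float32)))
m=F&(Z>.009)&(Z<.022)&~blue; print('lips',m.sum(),cv2.minAreaRect((P[m][:,:2]*1000).astype(np.float32)))
m=T&(Z>.05)&(Z<.062); c=(P[m][:,:2]*1000).astype(np.float32); print('fin',m.sum(),P[m].mean(0),cv2.minAreaRect(c))
m=T&(Z>.035)&(Z<.049); m&=(u<362); print('collar',m.sum(),P[m].mean(0))
m=T&(g[...,1]<60)&(g[...,2]>120)&(u<366)&(Z<.02); 
m8=cv2.morphologyEx(m.astype(np.uint8),cv2.MORPH_CLOSE,np.ones((9,9)));m8=cv2.morphologyEx(m8,cv2.MORPH_OPEN,np.ones((15,15)))
ct=max(cv2.findContours(m8,0,1)[0],key=cv2.contourArea)[:,0]
q=np.array([ray('top',a,b,.006)[:2] for a,b in ct])*1000; print('tray',cv2.minAreaRect(q.astype(np.float32)))
for n,X in(('tin',(350,140,.075)),('offcut',(293,262,.045)),('brown',(351,271,0.008)),('green',(398,186,.008)),('hammer',(220,140,.02))): print(n,ray('top',*X))
E
```

```text
bench z 0.00034182057017888843
cap 263 [0.56736841 0.16268723 0.19986241]
  rect ((567.5255126953125, 163.1554718017578), (45.17286682128906, 44.600215911865234), 0.8454594016075134)
gauge 38 [0.57532458 0.20671358 0.18008118]
  rect ((575.4999389648438, 207.05859375), (9.407733917236328, 23.84262466430664), 80.1561050415039)
beam 508 [0.57732161 0.22878024 0.13506133]
  rect ((576.6798095703125, 208.48916625976562), (142.5118408203125, 50.11985778808594), 81.01449584960938)
lips 1015 ((569.6468505859375, 171.93283081054688), (229.711181640625, 148.92416381835938), 80.05609130859375)
fin 59 [ 0.47674676 -0.26259206  0.05612549] ((476.9146728515625, -263.1634521484375), (38.943809509277344, 11.984137535095215), 75.33887481689453)
collar 85 [ 0.49973882 -0.16349909  0.04335809]
tray ((502.1755676269531, -165.24172973632812), (125.96936798095703, 104.80496978759766), 88.70306396484375)
tin [ 0.73336892 -0.17375119  0.075     ]
offcut [ 0.37210928 -0.00678862  0.045     ]
brown [ 0.3445045  -0.18500619  0.008     ]
green [ 0.60572446 -0.33468465  0.008     ]
hammer [0.74731141 0.22115863 0.02      ]
```

```bash
cat >> h.py <<'E'
from scipy.spatial.transform import Rotation as Ro
def plan(pos=None,xdeg=None):
    "shift/turn in tool axes to put TCP at pos, tool straight down with tool x along world heading xdeg (or +180)"
    s=robot.state(); R=Ro.from_rotvec(s['tcp_rot']); p=s['position']
    if pos is not None: print('t',np.round(R.inv().apply(np.array(pos)-p),4))
    if xdeg is not None:
        for a in(0,180):
            h=np.radians(xdeg+a); x=np.array([np.cos(h),np.sin(h),0]); z=np.array([0,0,-1.]); 
            T=Ro.from_matrix(np.stack([x,np.cross(z,x),z],1)); print('w',np.round((R.inv()*T).as_rotvec(),4))
    print('pos',p.round(4),'clk',s['clock'],'F',s['wrist_force'].round(2),'gap',round(s['finger_gap'],4),'q',s['joints'].round(2))
E
python3 -c "
from h import *
plan((.477,-.263,.2),76)"
```

```text
t [-0.5309 -0.6971  0.0498]
w [-1.4000e-03  9.0000e-04  1.5383e+00]
w [-9.0000e-04 -1.5000e-03 -1.6033e+00]
pos [0.1569 0.5527 0.2489] clk 0.1 F [-0.2   0.08 -0.35] gap 0.0883 q [ 1.09  0.18  1.61 -0.    1.35 -0.21]
```

Request:
drive_tool(
  steps=[
    {"tx":-0.265,"ty":-0.348,"wz":0.8},
    {"tx":-0.265,"ty":-0.348,"wz":0.8},
    {"tx":-0.265,"ty":-0.348,"wz":0.8},
    {"tx":-0.265,"ty":-0.348,"wz":0.8},
    {"tx":-0.265,"ty":-0.348,"wz":0.8},
    {"tx":-0.265,"ty":-0.348,"wz":0.8},
    {"tx":-0.265,"ty":-0.348,"wz":0.8},
    {"tx":-0.265,"ty":-0.348,"wz":0.8},
    {"tx":-0.265,"ty":-0.348,"wz":0.8},
    {"tx":-0.265,"ty":-0.348,"wz":0.8},
    {"tx":-0.265,"ty":-0.348,"wz":0.8},
    {"tx":-0.265,"ty":-0.348,"wz":0.8},
  ],
)

```text
invalid input
```

```bash
python3 -c "
from h import *
plan((.477,-.263,.2),76)"
```

```text
t [-0.5309 -0.6971  0.0498]
w [-1.4000e-03  9.0000e-04  1.5383e+00]
w [-9.0000e-04 -1.5000e-03 -1.6033e+00]
pos [0.1569 0.5527 0.2489] clk 0.1 F [-0.2   0.08 -0.35] gap 0.0883 q [ 1.09  0.18  1.61 -0.    1.35 -0.21]
```

Request:
drive_tool(
  steps=[
    {"tx":-0.02,"ty":-0.028,"tz":0,"wx":0,"wy":0,"wz":0.1,"hand":1},
    {"tx":-0.265,"ty":-0.348,"tz":0,"wx":0,"wy":0,"wz":0.8,"hand":1},
  ],
)

```text
clock: 0.27
position: [0.1833, 0.4821, 0.2487]
tcp_rot: [-0.782, -3.042, 0.002]
wrist_force: [0.8, 0.3, 0.8]
finger_gap: 0.0879
```

```bash
python3 -c "
from h import *
plan((.477,-.263,.2),76)"
```

```text
t [-0.6166 -0.511   0.0491]
w [-1.300e-03  4.000e-04  1.312e+00]
w [-4.0000e-04 -1.4000e-03 -1.8296e+00]
pos [0.1833 0.4821 0.2487] clk 0.2667 F [0.83 0.28 0.75] gap 0.0879 q [ 0.98  0.05  1.75  0.    1.34 -0.09]
```

Request:
drive_tool(
  steps=[
    {"tx":-0.61,"ty":-0.51,"tz":0,"wx":0,"wy":0,"wz":1.31,"hand":1},
    {"tx":-0.61,"ty":-0.51,"tz":0,"wx":0,"wy":0,"wz":1.31,"hand":1},
    {"tx":-0.61,"ty":-0.51,"tz":0,"wx":0,"wy":0,"wz":1.31,"hand":1},
    {"tx":-0.61,"ty":-0.51,"tz":0,"wx":0,"wy":0,"wz":1.31,"hand":1},
    {"tx":-0.61,"ty":-0.51,"tz":0,"wx":0,"wy":0,"wz":1.31,"hand":1},
    {"tx":-0.61,"ty":-0.51,"tz":0,"wx":0,"wy":0,"wz":1.31,"hand":1},
    {"tx":-0.61,"ty":-0.51,"tz":0,"wx":0,"wy":0,"wz":1.31,"hand":1},
    {"tx":-0.61,"ty":-0.51,"tz":0,"wx":0,"wy":0,"wz":1.31,"hand":1},
    {"tx":-0.61,"ty":-0.51,"tz":0,"wx":0,"wy":0,"wz":1.31,"hand":1},
    {"tx":-0.61,"ty":-0.51,"tz":0,"wx":0,"wy":0,"wz":1.31,"hand":1},
    {"tx":-0.61,"ty":-0.51,"tz":0,"wx":0,"wy":0,"wz":1.31,"hand":1},
    {"tx":-0.61,"ty":-0.51,"tz":0,"wx":0,"wy":0,"wz":1.31,"hand":1},
  ],
)

```text
clock: 1.27
position: [0.3661, 0.0142, 0.2498]
tcp_rot: [2.476, 1.933, 0.001]
wrist_force: [0.9, 0.7, 0.5]
finger_gap: 0.0883
```

```bash
python3 -c "
from h import *
plan((.477,-.263,.2),76)"
```

```text
t [-0.242   0.1748  0.0499]
w [ 0.0009 -0.0001 -0.0007]
w [-2.0000e-04 -1.4000e-03  3.1409e+00]
pos [0.3661 0.0142 0.2498] clk 1.2667 F [0.92 0.67 0.48] gap 0.0883 q [-0.29 -0.33  2.09  0.    1.39 -0.04]
```

Request:
drive_tool(
  steps=[
    {"tx":-0.242,"ty":0.175,"tz":0.05,"wx":0,"wy":0,"wz":0,"hand":1},
    {"tx":-0.242,"ty":0.175,"tz":0.05,"wx":0,"wy":0,"wz":0,"hand":1},
    {"tx":-0.242,"ty":0.175,"tz":0.05,"wx":0,"wy":0,"wz":0,"hand":1},
    {"tx":-0.242,"ty":0.175,"tz":0.05,"wx":0,"wy":0,"wz":0,"hand":1},
    {"tx":-0.242,"ty":0.175,"tz":0.05,"wx":0,"wy":0,"wz":0,"hand":1},
    {"tx":-0.242,"ty":0.175,"tz":0.05,"wx":0,"wy":0,"wz":0,"hand":1},
    {"tx":-0.242,"ty":0.175,"tz":0.05,"wx":0,"wy":0,"wz":0,"hand":1},
    {"tx":-0.242,"ty":0.175,"tz":0.05,"wx":0,"wy":0,"wz":0,"hand":1},
    {"tx":-0.242,"ty":0.175,"tz":0.05,"wx":0,"wy":0,"wz":0,"hand":1},
    {"tx":-0.242,"ty":0.175,"tz":0.05,"wx":0,"wy":0,"wz":0,"hand":1},
  ],
)

```text
clock: 2.1
position: [0.4776, -0.2599, 0.1989]
tcp_rot: [-2.471, -1.936, 0.0]
wrist_force: [-0.3, 0.7, -0.6]
finger_gap: 0.0878
```

```bash
python3 -c "
from h import *
plan((.477,-.263,.034),76)
im,d,k=shot('wrist','w1'); print(k[0],-k[3].T@k[4],k[3].round(2))
P=cloud('wrist',d,k); Z=P[...,2]
m=(Z>.05)&(Z<.06); m=cv2.morphologyEx(m.astype(np.uint8),cv2.MORPH_OPEN,np.ones((3,3)))
n,l,st,ce=cv2.connectedComponentsWithStats(m)
for i in range(1,n):
  if st[i,4]>100: print(st[i],cv2.minAreaRect((P[l==i][:,:2]*1000).astype(np.float32)))
"
```

```text
t [-0.0034  0.0005  0.1649]
w [-0.002  -0.0014  0.0024]
w [ 2.3000e-03 -3.2000e-03 -3.1391e+00]
pos [ 0.4776 -0.2599  0.1989] clk 2.1 F [-0.29  0.7  -0.55] gap 0.0878 q [-0.72  0.16  1.73  0.    1.25 -0.48]
326.41442668109795 [ 0.4959527  -0.18857778  0.33490393] [[ 0.97 -0.24 -0.  ]
 [-0.23 -0.93  0.29]
 [-0.07 -0.28 -0.96]]
[250 160  13  44 567] ((479.0587463378906, -263.228759765625), (39.193946838378906, 10.851421356201172), 76.0112075805664)
```

View pics/w1.png

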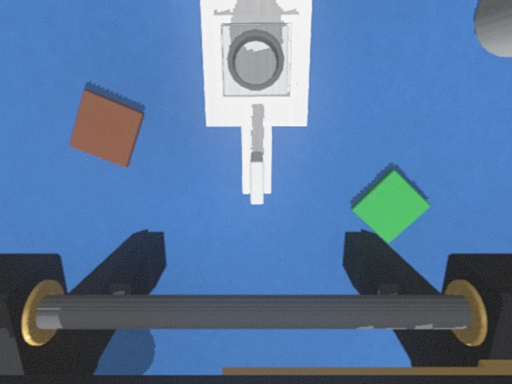

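Wrist view: fin at (257,180), tray nest and collar well seated, path clear. Going down on the fin.

Request:
drive_tool(
  steps=[
    {"tx":-0.003,"ty":0.0,"tz":0.04,"wx":0,"wy":0,"wz":0,"hand":1},
    {"tx":-0.003,"ty":0.0,"tz":0.08,"wx":0,"wy":0,"wz":0,"hand":1},
    {"tx":-0.003,"ty":0.0,"tz":0.11,"wx":0,"wy":0,"wz":0,"hand":1},
    {"tx":-0.003,"ty":0.0,"tz":0.14,"wx":0,"wy":0,"wz":0,"hand":1},
    {"tx":-0.003,"ty":0.0,"tz":0.158,"wx":0,"wy":0,"wz":0,"hand":1},
    {"tx":-0.003,"ty":0.0,"tz":0.165,"wx":0,"wy":0,"wz":0,"hand":1},
    {"tx":-0.003,"ty":0.0,"tz":0.165,"wx":0,"wy":0,"wz":0,"hand":0.5},
    {"tx":-0.003,"ty":0.0,"tz":0.165,"wx":0,"wy":0,"wz":0,"hand":0.3},
    {"tx":-0.003,"ty":0.0,"tz":0.165,"wx":0,"wy":0,"wz":0,"hand":0.2},
    {"tx":-0.003,"ty":0.0,"tz":0.165,"wx":0,"wy":0,"wz":0,"hand":0.15},
    {"tx":-0.003,"ty":0.0,"tz":0.165,"wx":0,"wy":0,"wz":0,"hand":0.05},
    {"tx":-0.003,"ty":0.0,"tz":0.165,"wx":0,"wy":0,"wz":0,"hand":0.0},
  ],
)

```text
clock: 3.15
position: [0.4781, -0.2639, 0.0357]
tcp_rot: [2.471, 1.937, 0.0]
wrist_force: [0.4, 1.0, -0.6]
finger_gap: 0.0503
```

Request:
drive_tool(
  steps=[
    {"tx":0,"ty":0.0,"tz":0,"wx":0,"wy":0,"wz":0,"hand":0},
    {"tx":0,"ty":0.0,"tz":0,"wx":0,"wy":0,"wz":0,"hand":0},
    {"tx":0,"ty":0.0,"tz":0,"wx":0,"wy":0,"wz":0,"hand":0},
  ],
)

```text
clock: 3.4
position: [0.4775, -0.2635, 0.0348]
tcp_rot: [2.472, 1.938, 0.0]
wrist_force: [-0.0, -0.2, 0.1]
finger_gap: 0.0299
```

```bash
cat > meas.py <<'E'
from h import *
import sys
plan()
# fixture & tray from top camera, depth based
im,d,k=shot('top',sys.argv[1]); P=cloud('top',d,k); Z=P[...,2]
O=np.array([.567,.163])
r=np.hypot(P[...,0]-O[0],P[...,1]-O[1])
def rect(m): return cv2.minAreaRect((P[m][:,:2]*1000).astype(np.float32))
print('cap',P[(r<.04)&(Z>.165)&(Z<.215)&(r<.03)].mean(0))
g=(r<.07)&(r>.03)&(Z>.172)&(Z<.186); print('gauge',P[g].mean(0))
b=(r<.16)&(Z>.125)&(Z<.14); print('beam',rect(b))
T=robot.state()['position']; rt=np.hypot(P[...,0]-T[0],P[...,1]-T[1])
c=(rt<.16)&(Z>.038)&(Z<.048)&(rt>.07)&(P[...,1]>T[1]+.05)&(P[...,1]<T[1]+.15)
lab=cv2.connectedComponentsWithStats(c.astype(np.uint8)); 
if lab[0]>1:
    i=1+lab[2][1:,4].argmax(); print('collar',lab[2][i,4],P[lab[1]==i].mean(0),rect(lab[1]==i))
E
python3 meas.py top1
```

```text
pos [ 0.4775 -0.2635  0.0348] clk 3.4 F [-0.01 -0.17  0.14] gap 0.0299 q [-0.72  0.41  1.81 -0.    0.92 -0.48]
cap [0.56726751 0.16260094 0.20041554]
gauge [0.57528922 0.20657964 0.18003218]
beam ((576.1992797851562, 208.93051147460938), (143.1687469482422, 50.096099853515625), 80.68014526367188)
collar 80 [ 0.49933103 -0.16449055  0.04401229] ((499.0843200683594, -163.265380859375), (44.841121673583984, 45.35124206542969), 0.590095043182373)
```

Request:
drive_tool(
  steps=[
    {"tx":0,"ty":0.0,"tz":0,"wx":0,"wy":0,"wz":0,"hand":0},
    {"tx":0,"ty":0.0,"tz":0,"wx":0,"wy":0,"wz":0,"hand":0},
    {"tx":0,"ty":0.0,"tz":0,"wx":0,"wy":0,"wz":0,"hand":0},
    {"tx":0,"ty":0.0,"tz":0,"wx":0,"wy":0,"wz":0,"hand":0},
    {"tx":0,"ty":0.0,"tz":0,"wx":0,"wy":0,"wz":0,"hand":0},
  ],
)

```text
clock: 3.87
position: [0.4776, -0.2634, 0.0347]
tcp_rot: [2.472, 1.938, 0.0]
wrist_force: [1.0, -0.9, -1.1]
finger_gap: 0.0117
```

```bash
python3 -c "
from h import *
plan((.521,-.1084,.0348),80.3)"
```

```text
t [ 1.609e-01  5.100e-03 -1.000e-04]
w [ 0.0002  0.     -0.0718]
w [ 0.0000e+00 -3.0000e-04  3.0698e+00]
pos [ 0.4776 -0.2634  0.0347] clk 3.8667 F [ 1.05 -0.86 -1.13] gap 0.0117 q [-0.72  0.41  1.81  0.    0.92 -0.48]
```

Request:
drive_tool(
  steps=[
    {"tx":0.002,"ty":0.0,"tz":0,"wx":0,"wy":0,"wz":-0.001,"hand":0},
    {"tx":0.006,"ty":0.0,"tz":0,"wx":0,"wy":0,"wz":-0.003,"hand":0},
    {"tx":0.012,"ty":0.0,"tz":0,"wx":0,"wy":0,"wz":-0.006,"hand":0},
    {"tx":0.02,"ty":0.001,"tz":0,"wx":0,"wy":0,"wz":-0.01,"hand":0},
    {"tx":0.028,"ty":0.001,"tz":0,"wx":0,"wy":0,"wz":-0.014,"hand":0},
    {"tx":0.036,"ty":0.001,"tz":0,"wx":0,"wy":0,"wz":-0.018,"hand":0},
    {"tx":0.044,"ty":0.002,"tz":0,"wx":0,"wy":0,"wz":-0.022,"hand":0},
    {"tx":0.052,"ty":0.002,"tz":0,"wx":0,"wy":0,"wz":-0.026,"hand":0},
    {"tx":0.06,"ty":0.002,"tz":0,"wx":0,"wy":0,"wz":-0.03,"hand":0},
    {"tx":0.067,"ty":0.002,"tz":0,"wx":0,"wy":0,"wz":-0.033,"hand":0},
    {"tx":0.072,"ty":0.003,"tz":0,"wx":0,"wy":0,"wz":-0.035,"hand":0},
    {"tx":0.075,"ty":0.003,"tz":0,"wx":0,"wy":0,"wz":-0.036,"hand":0},
  ],
)

```text
clock: 4.87
position: [0.4985, -0.1904, 0.0347]
tcp_rot: [-2.436, -1.983, 0.0]
wrist_force: [-0.6, -3.0, -2.5]
finger_gap: 0.0116
```

```bash
python3 -c "
from h import *
plan((.521,-.1084,.0348),80.3)"; python3 meas.py top2
```

```text
t [ 0.0848  0.0054 -0.0001]
w [-0.0003 -0.0002 -0.0348]
w [-2.0000e-04  4.0000e-04  3.1068e+00]
pos [ 0.4985 -0.1904  0.0347] clk 4.8667 F [-0.59 -2.99 -2.48] gap 0.0116 q [-0.59  0.39  1.84  0.    0.91 -0.38]
pos [ 0.4985 -0.1904  0.0347] clk 4.8667 F [-0.59 -2.99 -2.48] gap 0.0116 q [-0.59  0.39  1.84  0.    0.91 -0.38]
cap [0.56725906 0.16269523 0.2001291 ]
gauge [0.57536627 0.20666352 0.17946247]
beam ((575.8290405273438, 208.47817993164062), (142.52928161621094, 49.463218688964844), 80.68565368652344)
collar 86 [ 0.51705765 -0.08974452  0.04378405] ((516.3825073242188, -89.272705078125), (44.897823333740234, 45.09538650512695), 89.71735382080078)
```

Request:
drive_tool(
  steps=[
    {"tx":0.002,"ty":0.0,"tz":0,"wx":0,"wy":0,"wz":-0.001,"hand":0},
    {"tx":0.006,"ty":0.001,"tz":0,"wx":0,"wy":0,"wz":-0.003,"hand":0},
    {"tx":0.013,"ty":0.001,"tz":0,"wx":0,"wy":0,"wz":-0.006,"hand":0},
    {"tx":0.022,"ty":0.002,"tz":0,"wx":0,"wy":0,"wz":-0.01,"hand":0},
    {"tx":0.031,"ty":0.002,"tz":0,"wx":0,"wy":0,"wz":-0.014,"hand":0},
    {"tx":0.04,"ty":0.003,"tz":0,"wx":0,"wy":0,"wz":-0.018,"hand":0},
    {"tx":0.049,"ty":0.003,"tz":0,"wx":0,"wy":0,"wz":-0.022,"hand":0},
    {"tx":0.058,"ty":0.004,"tz":0,"wx":0,"wy":0,"wz":-0.026,"hand":0},
    {"tx":0.067,"ty":0.004,"tz":0,"wx":0,"wy":0,"wz":-0.03,"hand":0},
    {"tx":0.075,"ty":0.005,"tz":0,"wx":0,"wy":0,"wz":-0.033,"hand":0},
    {"tx":0.081,"ty":0.005,"tz":0,"wx":0,"wy":0,"wz":-0.035,"hand":0},
    {"tx":0.084,"ty":0.005,"tz":0,"wx":0,"wy":0,"wz":-0.035,"hand":0},
  ],
)

```text
clock: 5.92
position: [0.5205, -0.109, 0.0347]
tcp_rot: [-2.401, -2.026, -0.0]
wrist_force: [0.0, -3.2, -2.9]
finger_gap: 0.0122
```

```bash
python3 -c "
from h import *
plan((.521,-.1084,.0348),80.3)
shot('wrist','w2')
im,d,k=shot('top','top3'); c=im[150:270,180:360,::-1]; cv2.imwrite('pics/t3c.png',np.vstack([cv2.resize(c,(540,360),interpolation=2),cv2.resize(cv2.imread('pics/w2.png'),(540,230))[:, :]])[:600])"; python3 meas.py top3
```

```text
t [ 0.0007  0.0004 -0.0001]
w [-0.0001 -0.0001  0.0003]
w [ 2.0000e-04 -1.0000e-04 -3.1413e+00]
pos [ 0.5205 -0.109   0.0347] clk 5.9167 F [ 0.05 -3.17 -2.91] gap 0.0122 q [-0.43  0.39  1.85  0.    0.91 -0.26]
pos [ 0.5204 -0.1088  0.0346] clk 6.0167 F [ 0.85  3.43 -1.53] gap 0.0118 q [-0.43  0.39  1.85  0.    0.91 -0.26]
cap [0.5672863  0.16264246 0.20028548]
gauge [0.57538521 0.20678165 0.17961273]
beam ((575.6686401367188, 208.61688232421875), (142.56727600097656, 49.696693420410156), 80.2004623413086)
collar 68 [ 0.53501747 -0.00848897  0.04362867] ((535.185302734375, -8.604133605957031), (45.14877700805664, 42.64638900756836), 89.66883087158203)
```

View pics/w2.png

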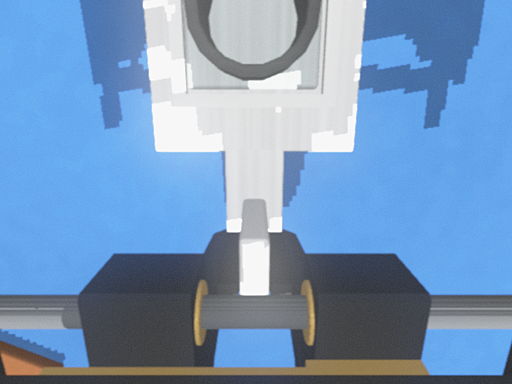

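Wrist view: tray square with the jaws (trailing edge level at row 151, fin upright at column 257), collar standing at (253,20). Now the rails from the top view.

```bash
python3 - <<'E'
from h import *
A=[]
for n in('top0','top1','top2','top3'):
    z=np.load(f'pics/{n}.npz'); P=cloud('top',z['d']); im=z['im']
    h=np.radians(80.3); C=np.array([.5673,.1627]); e=np.array([np.cos(h),np.sin(h)]); nn=np.array([-e[1],e[0]])
    q=P[...,:2]-C; X=q@e*1000; Y=q@nn*1000; Z=P[...,2]*1000
    m=(Z>12)&(Z<19)&(abs(X)<140)&(abs(Y)<90)
    A.append(np.stack([X[m],Y[m]],1))
    if n=='top3':
        w=(Z>3)&(Z<9)&(abs(Y)<70)&(X>-260)&(X<-105)
        t=np.stack([X[w],Y[w]],1).astype(np.float32); print('tray',len(t),cv2.minAreaRect(t))
        for x0 in range(-240,-110,15):
            s=t[(abs(t[:,0]-x0)<8)]; 
            if len(s): print(x0,s[:,1].min().round(1),s[:,1].max().round(1))
A=np.vstack(A)
for x0 in range(-110,80,15):
    s=A[abs(A[:,0]-x0)<8]; p=s[s[:,1]>0,1]; g=s[s[:,1]<0,1]
    if len(p)and len(g): print(x0,'left',p.min().round(1),p.max().round(1),'right',g.max().round(1),g.min().round(1),'mid in/out',((p.min()+g.max())/2).round(1),((p.max()+g.min())/2).round(1))
E
```

```text
tray 709 ((-176.35205078125, -0.07849884033203125), (139.501708984375, 141.01820373535156), 89.79934692382812)
-240 -66.6 20.5
-225 -64.6 61.0
-210 -66.1 61.6
-195 -69.0 52.2
-180 -68.8 65.6
-165 -69.9 52.2
-150 -54.4 55.4
-135 -65.8 60.0
-120 -47.9 69.5
-110 left 69.4 76.1 right -66.0 -72.6 mid in/out 1.7 1.7
-95 left 62.5 74.2 right -62.8 -75.8 mid in/out -0.1 -0.8
-80 left 56.2 69.8 right -57.1 -69.9 mid in/out -0.4 -0.0
-65 left 43.2 67.5 right -43.0 -67.6 mid in/out 0.1 -0.0
-50 left 42.9 67.8 right -42.9 -68.5 mid in/out 0.0 -0.3
-35 left 43.4 67.5 right -43.0 -68.5 mid in/out 0.2 -0.5
-20 left 43.2 67.2 right -43.0 -68.0 mid in/out 0.1 -0.4
-5 left 42.8 67.8 right -43.0 -67.7 mid in/out -0.1 0.1
10 left 43.1 67.5 right -43.6 -68.2 mid in/out -0.3 -0.4
25 left 42.8 67.7 right -48.3 -67.8 mid in/out -2.7 -0.1
40 left 43.0 67.4 right -43.1 -68.8 mid in/out -0.0 -0.7
55 left 13.8 67.2 right -37.2 -68.8 mid in/out -11.7 -0.8
70 left 12.5 67.4 right -34.8 -68.7 mid in/out -11.2 -0.7
```

```bash
cat >> h.py <<'E'
h=np.radians(80.3); C=np.array([.5673,.1627]); e=np.array([np.cos(h),np.sin(h)]); nn=np.array([-e[1],e[0]])
def fx(p): q=np.array(p)[:2]-C; return np.round([q@e*1000,q@nn*1000],1)
E
python3 - <<'E'
from h import *
k=K('wrist'); z=np.load('pics/w2.npz'); g=cv2.cvtColor(z['im'],cv2.COLOR_RGB2HSV); m=g[...,1]<60
for v in(40,80,120,140):
    u=np.where(m[v,120:390])[0]+120; a,b=fx(ray('wrist',u.min(),v,.006,k)),fx(ray('wrist',u.max()+1,v,.006,k)); print(v,u.min(),u.max(),a,b,(a+b)/2)
z=np.load('pics/top3.npz'); g=cv2.cvtColor(z['im'],cv2.COLOR_RGB2HSV); m=(g[...,1]<70)
for u in range(268,320,6):
    v=np.where(m[185:250,u])[0]+185
    if len(v): a,b=fx(ray('top',u,v.min(),.006)),fx(ray('top',u,v.max()+1,.006)); print(u,v.min(),v.max(),a,b,(a+b)/2)
print('tcp',fx(robot.state()['position']))
E
```

```text
40 146 362 [-179.   50.] [-179.   -50.5] [-179.     -0.25]
80 150 358 [-196.6   49.7] [-196.6  -50.3] [-196.6   -0.3]
120 153 355 [-215.4   49.9] [-215.4  -50.6] [-215.4    -0.35]
140 155 353 [-225.3   49.8] [-225.2  -50.4] [-225.25   -0.3 ]
274 196 220 [-110.7  -23.7] [-124.2   53.2] [-117.45   14.75]
280 189 221 [-125.4  -48.8] [-143.1   52.9] [-134.25    2.05]
286 190 222 [-144.4  -48.9] [-161.9   52.7] [-153.15    1.9 ]
292 191 223 [-163.4  -49.1] [-180.7   52.4] [-172.05    1.65]
298 192 225 [-182.4  -49.3] [-200.    55.2] [-191.2     2.95]
304 194 249 [-201.8  -46.4] [-230.3  124.4] [-216.05   39.  ]
310 195 249 [-220.7  -46.5] [-248.3  121.1] [-234.5   37.3]
316 207 248 [-245.1  -12.7] [-265.9  114.8] [-255.5    51.05]
tcp [-275.7    0.5]
```

Request:
drive_tool(
  steps=[
    {"tx":0.002,"ty":0.0005,"tz":0,"wx":0,"wy":0,"wz":0,"hand":0},
    {"tx":0.006,"ty":0.0005,"tz":0,"wx":0,"wy":0,"wz":0,"hand":0},
    {"tx":0.012,"ty":0.0005,"tz":0,"wx":0,"wy":0,"wz":0,"hand":0},
    {"tx":0.018,"ty":0.0005,"tz":0,"wx":0,"wy":0,"wz":0,"hand":0},
    {"tx":0.024,"ty":0.0005,"tz":0,"wx":0,"wy":0,"wz":0,"hand":0},
    {"tx":0.03,"ty":0.0005,"tz":0,"wx":0,"wy":0,"wz":0,"hand":0},
    {"tx":0.036,"ty":0.0005,"tz":0,"wx":0,"wy":0,"wz":0,"hand":0},
    {"tx":0.042,"ty":0.0005,"tz":0,"wx":0,"wy":0,"wz":0,"hand":0},
    {"tx":0.048,"ty":0.0005,"tz":0,"wx":0,"wy":0,"wz":0,"hand":0},
    {"tx":0.053,"ty":0.0005,"tz":0,"wx":0,"wy":0,"wz":0,"hand":0},
    {"tx":0.057,"ty":0.0005,"tz":0,"wx":0,"wy":0,"wz":0,"hand":0},
    {"tx":0.06,"ty":0.0005,"tz":0,"wx":0,"wy":0,"wz":0,"hand":0},
  ],
)

```text
clock: 7.07
position: [0.531, -0.0504, 0.0347]
tcp_rot: [-2.402, -2.025, 0.0]
wrist_force: [-1.4, -1.7, -2.1]
finger_gap: 0.0119
```

```bash
python3 -c "
from h import *
plan(None,80.3); print('tcp',fx(robot.state()['position']),robot.state()['wrist_torque'].round(2))
shot('wrist','w3')"
```

```text
w [-0.0001  0.     -0.0003]
w [0.0000e+00 2.0000e-04 3.1413e+00]
pos [ 0.531  -0.0504  0.0347] clk 7.0667 F [-1.36 -1.7  -2.09] gap 0.0119 q [-0.32  0.39  1.84 -0.    0.91 -0.15]
tcp [-2.162e+02 -1.000e-01] [-0.48  0.14  0.02]
```

View pics/w3.png

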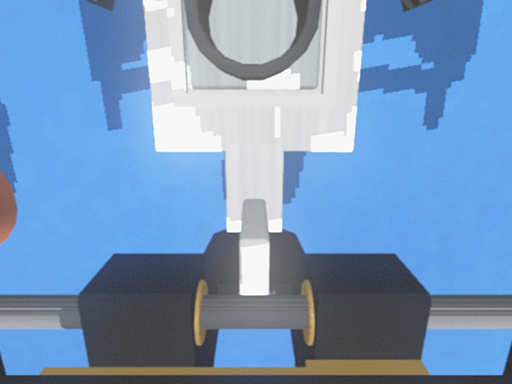

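Guide tips show symmetrically at (100,3) and (414,3), tray centred between, low force. Sliding in.

Request:
drive_tool(
  steps=[
    {"tx":0.003,"ty":0,"tz":0,"wx":0,"wy":0,"wz":0,"hand":0},
    {"tx":0.009,"ty":0,"tz":0,"wx":0,"wy":0,"wz":0,"hand":0},
    {"tx":0.017,"ty":0,"tz":0,"wx":0,"wy":0,"wz":0,"hand":0},
    {"tx":0.025,"ty":0,"tz":0,"wx":0,"wy":0,"wz":0,"hand":0},
    {"tx":0.033,"ty":0,"tz":0,"wx":0,"wy":0,"wz":0,"hand":0},
    {"tx":0.041,"ty":0,"tz":0,"wx":0,"wy":0,"wz":0,"hand":0},
    {"tx":0.049,"ty":0,"tz":0,"wx":0,"wy":0,"wz":0,"hand":0},
    {"tx":0.057,"ty":0,"tz":0,"wx":0,"wy":0,"wz":0,"hand":0},
    {"tx":0.065,"ty":0,"tz":0,"wx":0,"wy":0,"wz":0,"hand":0},
    {"tx":0.072,"ty":0,"tz":0,"wx":0,"wy":0,"wz":0,"hand":0},
    {"tx":0.077,"ty":0,"tz":0,"wx":0,"wy":0,"wz":0,"hand":0},
    {"tx":0.08,"ty":0,"tz":0,"wx":0,"wy":0,"wz":0,"hand":0},
  ],
)

```text
clock: 8.12
position: [0.5446, 0.0287, 0.0347]
tcp_rot: [-2.401, -2.026, 0.0]
wrist_force: [-0.3, -2.6, -2.7]
finger_gap: 0.0116
```

```bash
python3 -c "
from h import *
plan(None,80.3); print('tcp',fx(robot.state()['position']),robot.state()['wrist_torque'].round(2))"
```

```text
w [-0.0001 -0.     -0.0001]
w [-1.0000e-04  2.0000e-04  3.1415e+00]
pos [0.5446 0.0287 0.0347] clk 8.1167 F [-0.25 -2.62 -2.7 ] gap 0.0116 q [-0.17  0.41  1.81  0.    0.92  0.  ]
tcp [-135.9   -0.2] [-0.48  0.11  0.04]
```

Request:
drive_tool(
  steps=[
    {"tx":0.002,"ty":0,"tz":0,"wx":0,"wy":0,"wz":0,"hand":0},
    {"tx":0.006,"ty":0,"tz":0,"wx":0,"wy":0,"wz":0,"hand":0},
    {"tx":0.01,"ty":0,"tz":0,"wx":0,"wy":0,"wz":0,"hand":0},
    {"tx":0.014,"ty":0,"tz":0,"wx":0,"wy":0,"wz":0,"hand":0},
    {"tx":0.018,"ty":0,"tz":0,"wx":0,"wy":0,"wz":0,"hand":0},
    {"tx":0.021,"ty":0,"tz":0,"wx":0,"wy":0,"wz":0,"hand":0},
    {"tx":0.023,"ty":0,"tz":0,"wx":0,"wy":0,"wz":0,"hand":0},
    {"tx":0.025,"ty":0,"tz":0,"wx":0,"wy":0,"wz":0,"hand":0},
    {"tx":0.027,"ty":0,"tz":0,"wx":0,"wy":0,"wz":0,"hand":0},
    {"tx":0.028,"ty":0,"tz":0,"wx":0,"wy":0,"wz":0,"hand":0},
  ],
)

```text
clock: 8.95
position: [0.5493, 0.0557, 0.0347]
tcp_rot: [-2.402, -2.025, 0.0]
wrist_force: [-0.3, -2.4, -3.0]
finger_gap: 0.012
```

Request:
drive_tool(
  steps=[
    {"tx":0.001,"ty":0,"tz":0,"wx":0,"wy":0,"wz":0,"hand":0},
    {"tx":0.002,"ty":0,"tz":0,"wx":0,"wy":0,"wz":0,"hand":0},
    {"tx":0.003,"ty":0,"tz":0,"wx":0,"wy":0,"wz":0,"hand":0},
  ],
)

```text
clock: 9.2
position: [0.5498, 0.0584, 0.0347]
tcp_rot: [-2.402, -2.025, 0.0]
wrist_force: [-0.6, -1.4, -3.1]
finger_gap: 0.0118
```

Request:
drive_tool(
  steps=[
    {"tx":0.001,"ty":0,"tz":0,"wx":0,"wy":0,"wz":0,"hand":0},
    {"tx":0.0015,"ty":0,"tz":0,"wx":0,"wy":0,"wz":0,"hand":0},
  ],
)

```text
clock: 9.37
position: [0.5501, 0.06, 0.0347]
tcp_rot: [-2.402, -2.025, -0.0]
wrist_force: [0.0, -3.1, -3.4]
finger_gap: 0.0118
```

```bash
python3 -c "
from h import *
plan(None,80.3); print('tcp',fx(robot.state()['position']),robot.state()['wrist_torque'].round(2))"
```

```text
w [ 0.     -0.     -0.0007]
w [-1.0000e-04 -0.0000e+00  3.1408e+00]
pos [0.5501 0.06   0.0347] clk 9.3667 F [ 0.03 -3.13 -3.41] gap 0.0118 q [-0.11  0.42  1.79  0.    0.93  0.06]
tcp [-104.2   -0.3] [-0.46  0.12  0.01]
```

Request:
drive_tool(
  steps=[
    {"tx":0.0005,"ty":0,"tz":0,"wx":0,"wy":0,"wz":0,"hand":0},
    {"tx":0.001,"ty":0,"tz":0,"wx":0,"wy":0,"wz":0,"hand":0},
  ],
)

```text
clock: 9.53
position: [0.55, 0.0601, 0.0347]
tcp_rot: [2.401, 2.025, -0.002]
wrist_force: [-1.4, -8.2, -1.0]
finger_gap: 0.0116
```

Request:
drive_tool(
  steps=[
    {"tx":0.0005,"ty":0,"tz":0,"wx":0,"wy":0,"wz":0,"hand":0},
    {"tx":0.001,"ty":0,"tz":0,"wx":0,"wy":0,"wz":0,"hand":0},
  ],
)

```text
clock: 9.7
position: [0.55, 0.0602, 0.0347]
tcp_rot: [2.401, 2.025, -0.004]
wrist_force: [-3.5, -12.8, 0.3]
finger_gap: 0.0119
```

Request:
drive_tool(
  steps=[
    {"tx":0.0005,"ty":0,"tz":0,"wx":0,"wy":0,"wz":0,"hand":0},
    {"tx":0.001,"ty":0,"tz":0,"wx":0,"wy":0,"wz":0,"hand":0},
  ],
)

```text
clock: 9.87
position: [0.55, 0.0603, 0.0348]
tcp_rot: [2.4, 2.024, -0.006]
wrist_force: [-6.0, -17.0, 0.9]
finger_gap: 0.0121
```

Firm contact at the expected depth (TCP at fixture x = -104). Relieve the push, open, retreat a little.

Request:
drive_tool(
  steps=[
    {"tx":-0.001,"ty":0,"tz":0,"wx":0,"wy":0,"wz":0,"hand":0},
    {"tx":-0.002,"ty":0,"tz":0,"wx":0,"wy":0,"wz":0,"hand":0},
    {"tx":-0.002,"ty":0,"tz":0,"wx":0,"wy":0,"wz":0,"hand":0.15},
    {"tx":-0.002,"ty":0,"tz":0,"wx":0,"wy":0,"wz":0,"hand":0.3},
    {"tx":-0.002,"ty":0,"tz":0,"wx":0,"wy":0,"wz":0,"hand":0.45},
    {"tx":-0.002,"ty":0,"tz":0,"wx":0,"wy":0,"wz":0,"hand":0.45},
    {"tx":-0.002,"ty":0,"tz":0,"wx":0,"wy":0,"wz":0,"hand":0.45},
    {"tx":-0.002,"ty":0,"tz":0,"wx":0,"wy":0,"wz":0,"hand":0.45},
  ],
)

```text
clock: 10.53
position: [0.5504, 0.0611, 0.0348]
tcp_rot: [2.402, 2.025, 0.001]
wrist_force: [-0.7, 0.1, -0.4]
finger_gap: 0.0392
```

```bash
python3 -c "
from h import *
plan(None,80.3); print('tcp',fx(robot.state()['position']))
im,d,k=shot('wrist','w4'); P=cloud('wrist',d,k)
z=(P[...,2]>.05)&(P[...,2]<.06); q=(P[z][:,:2]-C)*1000; q=np.stack([q@e,q@nn],1); q=q[(abs(q[:,1])<15)&(q[:,0]<-60)]; print('fin x',q[:,0].min(),q[:,0].max(),q[:,1].min(),q[:,1].max())
"
```

```text
w [ 0.0004 -0.0002 -0.0004]
w [-3.0000e-04 -6.0000e-04  3.1412e+00]
pos [0.5504 0.0611 0.0348] clk 10.5333 F [-0.66  0.1  -0.42] gap 0.0392 q [-0.1   0.43  1.79  0.    0.93  0.07]
tcp [-103.    -0.4]
fin x -109.08961333162907 -83.40724326514659 -6.436300059930389 5.666237064218069
```

View pics/w4.png

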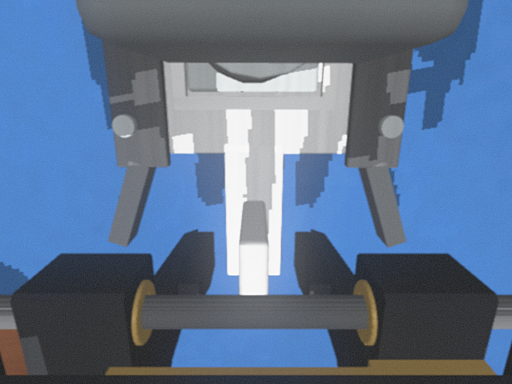

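Wrist view: tray's trailing edge is just inside the rail ends (row ~153, rail ends at rows ~160), fin front at fixture x = -83…-85, so it is home and the collar is standing. Rising now.

Request:
drive_tool(
  steps=[
    {"tx":0,"ty":0,"tz":0,"wx":0,"wy":0,"wz":0,"hand":0.6},
    {"tx":0,"ty":0,"tz":-0.01,"wx":0,"wy":0,"wz":0,"hand":0.6},
    {"tx":0,"ty":0,"tz":-0.03,"wx":0,"wy":0,"wz":0,"hand":0.6},
    {"tx":0,"ty":0,"tz":-0.06,"wx":0,"wy":0,"wz":0,"hand":0.3},
    {"tx":0,"ty":0,"tz":-0.1,"wx":0,"wy":0,"wz":0,"hand":0},
    {"tx":0,"ty":0,"tz":-0.14,"wx":0,"wy":0,"wz":0,"hand":0},
    {"tx":0,"ty":0,"tz":-0.18,"wx":0,"wy":0,"wz":0,"hand":0},
    {"tx":0,"ty":0,"tz":-0.205,"wx":0,"wy":0,"wz":0,"hand":0},
    {"tx":0,"ty":0,"tz":-0.215,"wx":0,"wy":0,"wz":0,"hand":0},
    {"tx":0,"ty":0,"tz":-0.215,"wx":0,"wy":0,"wz":0,"hand":0},
    {"tx":0,"ty":0,"tz":-0.215,"wx":0,"wy":0,"wz":0,"hand":0},
    {"tx":0,"ty":0,"tz":-0.215,"wx":0,"wy":0,"wz":0,"hand":0},
  ],
)

```text
clock: 11.58
position: [0.5489, 0.061, 0.2474]
tcp_rot: [-2.4, -2.023, 0.004]
wrist_force: [-1.1, 0.6, -0.1]
finger_gap: 0.0005
```

```bash
python3 -c "
from h import *
plan((.5673,.1627,.25),80.3)
im,d,k=shot('wrist','w5'); shot('scene','s5'); P=cloud('wrist',d,k); Z=P[...,2]
q=P[...,:2]-C; X=q@e*1000;Y=q@nn*1000
m=(Z>.05)&(Z<.06)&(abs(Y)<20)&(X<-60); print('fin',m.sum(),X[m].min(),X[m].max(),Y[m].min(),Y[m].max())
m=(Z>.19)&(np.hypot(X,Y)<40); print('cap',m.sum(),P[m].mean(0) if m.any() else 0,X[m].min(),X[m].max(),Y[m].min(),Y[m].max())
m=(Z>.003)&(Z<.009)&(abs(abs(Y)-30)<12)&(X<-30); print('tray edge',np.percentile(X[m],[0,1,5]) if m.any() else 0)
a=cv2.imread('pics/s5.png')[130:280,210:360]; cv2.imwrite('pics/s5c.png',np.hstack([cv2.resize(a,(384,384),interpolation=2),cv2.resize(cv2.imread('pics/w5.png'),(400,384))]))
"
```

```text
t [ 0.1034  0.0009 -0.0027]
w [-0.0039  0.0002 -0.0008]
w [3.0000e-04 6.1000e-03 3.1408e+00]
pos [0.5489 0.061  0.2474] clk 11.5833 F [-1.07  0.64 -0.09] gap 0.0005 q [-0.1   0.13  1.66  0.    1.35  0.07]
fin 445 -123.06459506941363 -83.91612498620863 -6.165249196964343 5.2701813502528845
cap 6965 [0.56842642 0.15688102 0.22256753] -29.53465944770899 14.225918817835202 -26.235588186388068 21.26758027364939
tray edge [-389.77552366 -110.82803209  -58.2632634 ]
```

View pics/s5c.png

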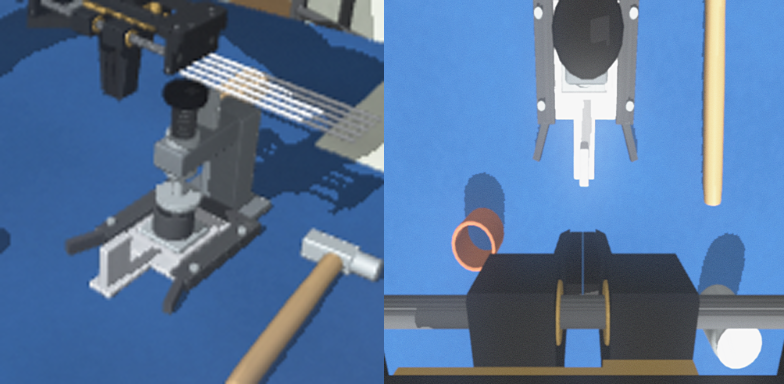

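Scene crop: tray home, collar standing under the foot; the gripper is clear. Move over the cap with the jaws shut.

Request:
drive_tool(
  steps=[
    {"tx":0.02,"ty":0.0,"tz":0,"wx":0,"wy":0,"wz":0,"hand":0},
    {"tx":0.045,"ty":0.001,"tz":0,"wx":0,"wy":0,"wz":0,"hand":0},
    {"tx":0.07,"ty":0.001,"tz":0,"wx":0,"wy":0,"wz":0,"hand":0},
    {"tx":0.09,"ty":0.001,"tz":0,"wx":0,"wy":0,"wz":0,"hand":0},
    {"tx":0.1,"ty":0.001,"tz":0,"wx":0,"wy":0,"wz":0,"hand":0},
    {"tx":0.103,"ty":0.001,"tz":0.01,"wx":0,"wy":0,"wz":0,"hand":0},
    {"tx":0.103,"ty":0.001,"tz":0.022,"wx":0,"wy":0,"wz":0,"hand":0},
    {"tx":0.103,"ty":0.001,"tz":0.03,"wx":0,"wy":0,"wz":0,"hand":0},
    {"tx":0.103,"ty":0.001,"tz":0.03,"wx":0,"wy":0,"wz":0,"hand":0},
    {"tx":0.103,"ty":0.001,"tz":0.03,"wx":0,"wy":0,"wz":0,"hand":0},
  ],
)

```text
clock: 12.52
position: [0.5679, 0.1611, 0.2182]
tcp_rot: [-2.402, -2.022, 0.004]
wrist_force: [0.2, 0.3, 0.9]
finger_gap: 0.0002
```

```bash
python3 -c "
from h import *
plan((.5673,.1627,.191),80.3);print('tcp',fx(robot.state()['position']))"
```

```text
t [ 0.0015 -0.0008  0.0272]
w [-0.0026  0.0009 -0.002 ]
w [1.4000e-03 4.1000e-03 3.1396e+00]
pos [0.5679 0.1611 0.2182] clk 12.5167 F [0.21 0.26 0.9 ] gap 0.0002 q [ 0.08  0.24  1.6  -0.    1.3   0.25]
tcp [-1.5 -0.8]
```

Request:
drive_tool(
  steps=[
    {"tx":0.001,"ty":-0.001,"tz":0.003,"wx":0,"wy":0,"wz":0,"hand":0},
    {"tx":0.0015,"ty":-0.001,"tz":0.005,"wx":0,"wy":0,"wz":0,"hand":0},
    {"tx":0.0015,"ty":-0.001,"tz":0.007,"wx":0,"wy":0,"wz":0,"hand":0},
    {"tx":0.0015,"ty":-0.001,"tz":0.009,"wx":0,"wy":0,"wz":0,"hand":0},
    {"tx":0.0015,"ty":-0.001,"tz":0.011,"wx":0,"wy":0,"wz":0,"hand":0},
    {"tx":0.0015,"ty":-0.001,"tz":0.012,"wx":0,"wy":0,"wz":0,"hand":0},
    {"tx":0.0015,"ty":-0.001,"tz":0.012,"wx":0,"wy":0,"wz":0,"hand":0},
  ],
)

```text
clock: 13.1
position: [0.5681, 0.1638, 0.2081]
tcp_rot: [2.401, 2.024, 0.001]
wrist_force: [-1.1, -0.7, 5.3]
finger_gap: 0.0004
```

Request:
drive_tool(
  steps=[
    {"tx":0,"ty":0,"tz":0.0015,"wx":0,"wy":0,"wz":0,"hand":0},
    {"tx":0,"ty":0,"tz":0.003,"wx":0,"wy":0,"wz":0,"hand":0},
    {"tx":0,"ty":0,"tz":0.0045,"wx":0,"wy":0,"wz":0,"hand":0},
    {"tx":0,"ty":0,"tz":0.006,"wx":0,"wy":0,"wz":0,"hand":0},
    {"tx":0,"ty":0,"tz":0.008,"wx":0,"wy":0,"wz":0,"hand":0},
    {"tx":0,"ty":0,"tz":0.01,"wx":0,"wy":0,"wz":0,"hand":0},
    {"tx":0,"ty":0,"tz":0.01,"wx":0,"wy":0,"wz":0,"hand":0},
    {"tx":0,"ty":0,"tz":0.01,"wx":0,"wy":0,"wz":0,"hand":0},
  ],
)

```text
clock: 13.77
position: [0.5682, 0.1638, 0.1987]
tcp_rot: [2.401, 2.025, 0.001]
wrist_force: [-3.7, -2.5, 10.3]
finger_gap: 0.0004
```

```bash
python3 -c "
from h import *
plan((.5673,.1627,.191),80.3);print('tcp',fx(robot.state()['position']))"
```

```text
t [-0.0012 -0.0007  0.0077]
w [ 0.0008  0.0001 -0.0006]
w [ 2.000e-04 -1.300e-03  3.141e+00]
pos [0.5682 0.1638 0.1987] clk 13.7667 F [-3.67 -2.48 10.31] gap 0.0004 q [ 0.08  0.26  1.61 -0.    1.26  0.25]
tcp [ 1.2 -0.7]
```

Request:
drive_tool(
  steps=[
    {"tx":0,"ty":0,"tz":0.0015,"wx":0,"wy":0,"wz":0,"hand":0},
    {"tx":0,"ty":0,"tz":0.003,"wx":0,"wy":0,"wz":0,"hand":0},
    {"tx":0,"ty":0,"tz":0.0045,"wx":0,"wy":0,"wz":0,"hand":0},
    {"tx":0,"ty":0,"tz":0.006,"wx":0,"wy":0,"wz":0,"hand":0},
    {"tx":0,"ty":0,"tz":0.007,"wx":0,"wy":0,"wz":0,"hand":0},
    {"tx":0,"ty":0,"tz":0.0077,"wx":0,"wy":0,"wz":0,"hand":0},
    {"tx":0,"ty":0,"tz":0.0077,"wx":0,"wy":0,"wz":0,"hand":0},
    {"tx":0,"ty":0,"tz":0.0077,"wx":0,"wy":0,"wz":0,"hand":0},
  ],
)

```text
clock: 14.43
position: [0.5682, 0.1638, 0.192]
tcp_rot: [2.401, 2.024, 0.001]
wrist_force: [-6.1, -2.2, 16.1]
finger_gap: 0.0001
```

```bash
cat > chk.py <<'E'
from h import *
plan((.5673,.1627,.191));
im,d,k=shot('scene','s6'); P=cloud('scene',d,k); Z=P[...,2]; q=P[...,:2]-C; X=q@e*1000;Y=q@nn*1000; r=np.hypot(X,Y)
m=(r<22)&(Z>.15)&(Z<.2); print('cap z',m.sum(), np.percentile(Z[m],[50,80,90,95,98]) if m.any() else 0)
g=(abs(X-45)<5)&(abs(Y)<12)&(Z>.15)&(Z<.2); print('gauge z',g.sum(),np.percentile(Z[g],[50,90,98]) if g.any() else 0)
c=(r<24)&(Z>.014)&(Z<.06); print('collar/foot',c.sum(),X[c].mean(),Y[c].mean())
a=cv2.imread('pics/s6.png')[130:280,210:360]; cv2.imwrite('pics/s6c.png',cv2.resize(a,(600,600),interpolation=2))
E
python3 chk.py
```

```text
t [-0.0012 -0.0007  0.001 ]
pos [0.5682 0.1638 0.192 ] clk 14.4333 F [-6.08 -2.16 16.11] gap 0.0001 q [ 0.08  0.27  1.62 -0.    1.25  0.25]
cap z 172 [0.18206079 0.19153675 0.19618182 0.19816006 0.19934617]
gauge z 40 [0.17415292 0.1817079  0.18207824]
collar/foot 208 -9.545396135378672 -3.726427757678205
```

View pics/s6c.png

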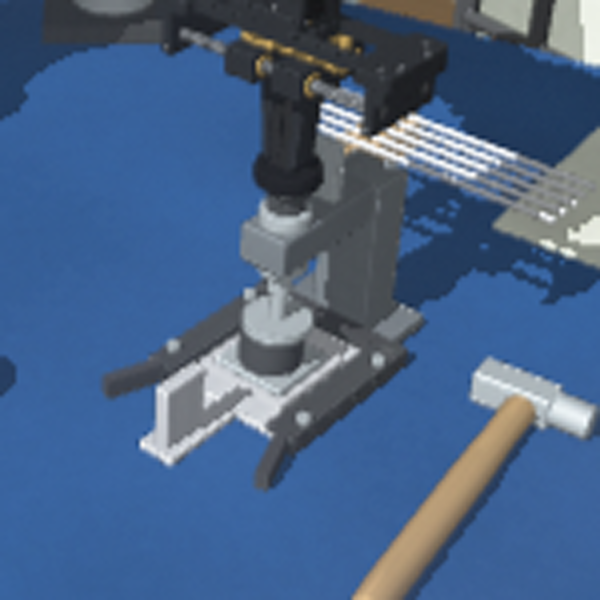

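Foot is on the collar at (275,330), the shut fingers sit on the cap centre (290,180). One more millimetre, easing the side load a little.

Request:
drive_tool(
  steps=[
    {"tx":0,"ty":-0.0005,"tz":0.0006,"wx":0,"wy":0,"wz":0,"hand":0},
    {"tx":0,"ty":-0.0007,"tz":0.0012,"wx":0,"wy":0,"wz":0,"hand":0},
    {"tx":0,"ty":-0.0007,"tz":0.0012,"wx":0,"wy":0,"wz":0,"hand":0},
    {"tx":0,"ty":-0.0007,"tz":0.0012,"wx":0,"wy":0,"wz":0,"hand":0},
    {"tx":0,"ty":-0.0007,"tz":0.0012,"wx":0,"wy":0,"wz":0,"hand":0},
    {"tx":0,"ty":-0.0007,"tz":0.0012,"wx":0,"wy":0,"wz":0,"hand":0},
  ],
)

```text
clock: 14.98
position: [0.5682, 0.1638, 0.1913]
tcp_rot: [2.4, 2.024, 0.003]
wrist_force: [-4.9, -3.1, 15.7]
finger_gap: 0.0002
```

```bash
python3 -c "
from h import *
plan((.5673,.1627,.191))
# cap rim top vs gauge top in the scene view
im,d,k=shot('scene','s7')
P=cloud('scene',d,k); q=P[...,:2]-C; X=q@e*1000;Y=q@nn*1000;Z=P[...,2]*1000; r=np.hypot(X,Y)
dark=im.max(2)<60
m=(r>14)&(r<22)&(Z>160)&(Z<186); print('cap top-face z',m.sum(),np.percentile(Z[m],[50,80,95]))
g=(abs(X-45)<4)&(abs(Y)<10)&(Z>165)&(Z<190); print('gauge',g.sum(),np.percentile(Z[g],[50,80,95]))
im,d,k=shot('top','top7'); P=cloud('top',d,k); q=P[...,:2]-C; X=q@e*1000;Y=q@nn*1000;Z=P[...,2]*1000
m=(abs(Y)<4)&(X<-60)&(X>-140)&(Z>50)&(Z<60); print('fin top',m.sum(),X[m].min() if m.any() else 0,X[m].max() if m.any() else 0)
"
```

```text
t [-0.0012 -0.0007  0.0003]
pos [0.5682 0.1638 0.1913] clk 14.9833 F [-4.9  -3.06 15.66] gap 0.0002 q [ 0.08  0.27  1.62 -0.    1.25  0.25]
cap top-face z 65 [180.81570557 181.78326886 182.7688624 ]
gauge 23 [175.76050097 181.12216796 182.66096372]
fin top 34 -123.19358830478326 -86.41721753914854
```

Request:
drive_tool(
  steps=[
    {"tx":0,"ty":0,"tz":0.0004,"wx":0,"wy":0,"wz":0,"hand":0},
    {"tx":0,"ty":0,"tz":0.0004,"wx":0,"wy":0,"wz":0,"hand":0},
    {"tx":0,"ty":0,"tz":0.0004,"wx":0,"wy":0,"wz":0,"hand":0},
    {"tx":0,"ty":0,"tz":0.0004,"wx":0,"wy":0,"wz":0,"hand":0},
    {"tx":0,"ty":0,"tz":0.0004,"wx":0,"wy":0,"wz":0,"hand":0},
    {"tx":0,"ty":0,"tz":0.0004,"wx":0,"wy":0,"wz":0,"hand":0},
  ],
)

```text
clock: 15.58
position: [0.5682, 0.1638, 0.1909]
tcp_rot: [2.4, 2.024, 0.003]
wrist_force: [-5.0, -2.4, 16.0]
finger_gap: 0.0007
```

```bash
python3 -c "
from h import *
plan((.5673,.1627,.191))
z=robot.state()['position'][2]
if abs(z-.191)<.0008: print(robot.hand_in())"
```

```text
t [-0.0012 -0.0007 -0.0001]
pos [0.5682 0.1638 0.1909] clk 15.5833 F [-5.01 -2.4  16.03] gap 0.0007 q [ 0.08  0.27  1.62 -0.    1.25  0.25]
the job is handed in; nothing more can be done
None
```

I slid the tray home by its fin against the back stop, then pressed the palm cap with the shut fingers by about 20 mm. I handed the job in at 15.6 s while still holding it there.

**Tray:** The push met a firm stop at about 17 N, at the expected depth. Afterwards the fin's centre measured fixture x = -103.5 mm in the wrist view and -104.8 mm in the top view, against -105 mm expected.

**Collar:** It stood upright, with the foot resting on it, in the last scene picture I viewed, taken at about 19 mm of press.

**Press:** At hand-in the TCP was at 190.9 mm, which puts the cap top at 179.9 mm against the 180 mm target. The vertical force was 16.0 N, as predicted for 20 mm.

**Checks that disagreed:**
- **Cap height by camera:** the depth reading was about 181 mm just before the final 0.4 mm of press. That is within the 2 mm calibration and level with the gauge's reading of 181 mm in the same picture.
- **Side force:** about 5.5 N remained on the cap, and the fingers sat about 1.4 mm off its centre.

The bystanders were not touched as far as I know: the arm's path kept clear of them, though I did not check their positions again at the end.

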